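# Check a walking-frame brake lever

### The arm

A 7-joint arm with a two-finger parallel gripper is mounted at the origin on the work surface. World frame = base frame: x ahead of the robot, y to its left, z up, the work surface at z = 0. Lengths are in m, angles in rad, forces in N, time in s.
With the tool pointing down it reaches from about 0.4 to 0.875 m from the base axis. Payload 19.3 kg.
Tool frame: the origin (TCP) lies midway between the tips of the shut fingers; the grasp point (between the pads) lies 19 mm behind it; z points along the fingers, y is the line along which they close (so a half turn about z gives the same grasp; the last joint's range is limited). The gripper opens to 85 mm and grips with 20 to 120 N. Pads are 22 mm wide; open, the fingers measure 114 mm over their backs; the gripper's body (76 mm by 85 mm) begins 54 mm behind the grasp point. The pads swing forward as they close: fully open they stand 13 mm farther back than shut.
Start: joints at [-0.07, 0.521, -0.036, 1.599, 0.021, 1.021, -0.113], TCP at [0.625, -0, 0.231] pointing down, gripper open.
Joint ranges: [-2.91, 2.91], [-0.3, 2.13], [-1.5, 1.42], [0.17, 2.43], [-1.26, 4.41], [0.16, 1.93], [-2.52, 2.52]. Speed limits (rad/s): [1.89, 1.89, 2.39, 2.39, 3.01, 3.01, 3.01].

### API

Orientations are given as [roll, pitch, yaw] about the fixed x, y, z axes, in that order (R = Rz(yaw) Ry(pitch) Rx(roll)).
In Python, from workcell import telemetry, grab_frame, calibration, bot, outline_of, landmark_of gives the robot as it stands. The module is installed in compiled form; this text tells all that it offers.
- The arm moves only by the shell command python3 -m inch 'ROWS' [FORCE]. ROWS is JSON, a list of rows, each a list of 7 numbers: the shift along the tool's x, y, z in m, then the turn, a rotation vector about the tool's x, y, z in rad, then the closure, from 0 (fully open) to 1 (shut). A call has 1 to 5 rows; each row shifts and turns the commanded pose from where the row before left it, along the tool's axes as they then stand; what a row does not reach is not made up. A row lasts 1/10 s, in which the tool goes at most 50 mm and 8.59 degrees, less where a joint would pass 70% of its speed; a pose out of reach is approached as far as the arm can. A call is refused whole if a number of a shift passes 0.05 or a number of a turn 0.15, either way. A call with a gripper value outside its range is refused whole. The fingers move at their own pace and stop on an object; FORCE is the grip in N (left out, the last holds). Time passes only in rows, so rows that do not move let the fingers close. It gives the time, the measured TCP pose, the force, the opening and the grip force at its end, in the units of the state.
- telemetry.observe(): the state, without advancing time (a new reading comes with each control period).
- grab_frame(name): name is "scene" or "side" or "wrist"; returns the picture (480x640x3 uint8, red, green, blue); there is no depth.
- calibration(name): a dict with "fovy" (degrees; the focal length in pixels is half the picture's height over the tangent of half this angle, whatever the lens; pixels are square), "cx", "cy" (the principal point, pixels), "dist" ([k1, k2, p1, p2, k3] as OpenCV has them; the pictures are not rectified), "pose" (4x4, takes a point from camera to world coordinates). Camera axes: x right, y down, z forward; pixel columns grow to the right and rows downward; lengths in m; the calibration is good to about 2 mm. A picture is of the moment at which its call begins: read the wrist's pose just before it. calibration takes no time and is no camera call; for the wrist camera it gives the pose at the moment of the call.
- bot.job_done(): hands the job in; it is judged then, once.
Trained networks look in the newest picture that a camera, given by its name, has taken for a name from the list of things; names that differ only in an ending like _2 or _b are one class to them, and where a whole thing is asked for, a point or a joint stands for the part that bears it (a point fixed in the world has none). Each returns a list of dicts, best first, with "score" (0 to 1); they miss things now and then, are a little off and sometimes report something else, mostly with a low value. They report only what shows in the picture. A call takes as long as a camera call.
- outline_of(label, camera): "region" (480x640 bool, what is visible of it) and "rect" ([left, top, right, bottom] in pixels, round what is visible of it).
- landmark_of(label, camera): "xy" ([column, row] in pixels: a listed point, or the origin of a listed thing).
The state is a dict: "clock": time; "qpos": joint angles; "qd": joint speeds; "joint_efforts": joint torques, N m; "position": TCP position; "tool_rot": TCP orientation; "force": force on the tool from outside, world axes, zero at the start; "moment": the same for the moment, N m; "grip_width": finger opening in m; "finger_force": force on a finger pad.
Only numpy, scipy, OpenCV 4.12 (cv2) and the standard library are available. Lean on these libraries where they do the work, as an engineer would, in place of code of your own. Each camera call takes 0.05 s, during which the arm holds its last target. There are 200 camera calls.

### The job

Check the brake with the orange lever: with the backs of the fingers or the fingertips, press the lever from its outer side towards the black grip bar until it comes up against its stop, short of the bar, and keep it there for two seconds without forcing it; then ease it back out to its rest, without letting it snap, and take the hand clear. Do not pinch or hook the lever, do not touch the black bar beside it, leave the grey lever alone and do not disturb the spanner or the ball on its cap.

Things in the scene. Friction and masses are not known exactly. Their poses are not given: they have to be found in the camera images.
- handle_a: Walking-frame handle with the orange lever, immovable in a bench clamp (foot 130 x 110 x 22 mm). Origin: on the table under the bar; z up, y along the bar, lever on its -x side (roughly facing the robot). Black bar: level, 32 mm thick, axis at x 0, z 140 mm, from y +34 to -81 mm; elbow, 25 mm post and pivot block beyond its +y end. Highest point 158 mm.
- handle_a_grip: The black grip bar of the orange-lever handle (32 mm in diameter). Origin on the bar's axis, 140 mm above the table, straight above the origin of handle_a; same axes as handle_a.
- orange_lever (a joint): Angle of the orange lever, rad: 0 at rest (leaning 0.25 out from the bar), growing as it is pressed towards the bar (counter-clockwise from above) to a rigid stop at 0.35, where it is still 15 to 22 mm clear of the bar. A spring returns it and snaps it back if let go: pressed 85 mm from the pivot it takes about 2 N to start and 5 N just before the stop.
- orange_lever_pad (a point): Point to press, on the flat outer face of the orange lever, 85 mm from the pivot, at mid height (z 140 mm). Frame turns with the lever: x square into the face, towards the bar (press this way); y along the lever to the pivot; z up. The lever is a straight bar 12 mm thick, 16 mm high, 124 mm long to its 20 mm ball tip. The pad moves 30 mm from rest to stop.
- orange_lever_pivot (a point): The upright pivot axis of the orange lever, at the lever's mid height (140 mm above the table), on its centre line.
- handle_b: Walking-frame handle with the grey lever, immovable in a bench clamp (foot 130 x 110 x 22 mm). Origin: on the table under the bar; z up, y along the bar, lever on its -x side (roughly facing the robot). Black bar: level, 32 mm thick, axis at x 0, z 140 mm, from y -34 to +81 mm; elbow, 25 mm post and pivot block beyond its -y end. Highest point 158 mm.
- grey_lever (a joint): Angle of the grey lever (mirror image of the orange one), rad, 0 at rest, growing as it is pressed towards its bar; to be left alone.
- cap: White plastic ring cap, 42 mm across, 18 mm high, loose on the table, carrying the ball; origin at the centre of its underside.
- ball_center (a point): Centre of an orange plastic ball, 40 mm in diameter, lying loose on the white cap; its top is about 52 mm above the table.
- spanner: Steel spanner, about 180 mm long and under 10 mm thick, lying loose on the table; origin under its middle, x along it.

How it is judged:
On the way:
1. the orange lever is pressed by the fingers against its stop (within 0.02 rad) and kept there 1.5 s (value of joint orange_lever above 0.33 rad and contact force between the fingers and orange_lever above 1.5 N), for 1.5 s.
At the end, for the whole second after the job is handed in: The orange lever, after 1.5 s against its stop, is back at rest (within 0.03 rad), the grey lever is at rest, and the spanner, cap and ball are within 20 mm of where they were (value of joint each of orange_lever, grey_lever below 0.03 rad and distance of each of cap, ball_center, spanner from where it was at the start of the episode below 0.02 m); the robot touches nothing.
It fails at once if the orange lever snaps back (returns faster than 3 rad/s) (velocity of joint orange_lever below -3 rad/s).
It fails at once if the orange lever is forced (over 40 N) (contact force between the fingers and orange_lever above 40 N).
It fails at once if the orange lever is pinched or hooked (touched while the grasp point is not on its outer side) (contact force between the fingers and orange_lever above 1 N and x of the grasp point in the frame of orange_lever_pad above -0.003 m).
It fails at once if the robot touches the bar beside the orange lever (over 2 N) (contact force between any of the fingers, the arm and handle_a_grip above 2 N).
It fails at once if the grey lever is pressed (over 0.05 rad), or the spanner, cap or ball is moved more than 20 mm (value of joint grey_lever above 0.05 rad or not (distance of each of cap, ball_center, spanner from where it was at the start of the episode below 0.02 m)).
It also fails if it takes over 38 s, if anything falls off the work surface, if the arm or the gripper's body presses on something with over 40 N, if the wrist force passes 120 N, or if a joint passes its speed limit or range.

## Working session

There is one attempt and no reset: what is moved stays moved. The work goes in short steps, Python scripts to look and compute and a shell command to move; the robot and the scene stay as the last step left them, time stands still between calls to the robot, and variables do not carry over. Pictures are saved under pics/ and viewed, at most 10 in all, crops included, and the job is handed in when it is done.

```bash
mkdir -p pics; cat > h.py <<'E'
import numpy as np, cv2
from workcell import telemetry, grab_frame, calibration, bot, outline_of, landmark_of
def K(c):
    f=240/np.tan(np.radians(c['fovy'])/2); return np.array([[f,0,c['cx']],[0,f,c['cy']],[0,0,1]])
def ray(c,xy):
    u=cv2.undistortPoints(np.array([[xy]],float),K(c),np.array(c['dist'],float))[0,0]
    P=np.array(c['pose']); d=P[:3,:3]@np.array([u[0],u[1],1]); return P[:3,3],d/np.linalg.norm(d)
def tri(rs):
    A=sum(np.eye(3)-np.outer(d,d) for o,d in rs); b=sum((np.eye(3)-np.outer(d,d))@o for o,d in rs)
    p=np.linalg.solve(A,b); return p,[np.linalg.norm(np.cross(p-o,d)) for o,d in rs]
def onz(r,z): o,d=r; return o+d*(z-o[2])/d[2]
def proj(c,p):
    P=np.linalg.inv(np.array(c['pose'])); q=cv2.projectPoints(np.array([p],float),cv2.Rodrigues(P[:3,:3])[0],P[:3,3],K(c),np.array(c['dist'],float))[0]; return q.ravel()
E
python3 - <<'E'
from h import *
R={}
for cam in ["scene","side","wrist"]:
    c=calibration(cam); im=grab_frame(cam); cv2.imwrite(f'pics/{cam}0.png',im[:,:,::-1])
    for l,z in [("orange_lever_pad",.14),("orange_lever_pivot",.14),("handle_a_grip",.14),("handle_a",0),("handle_b",0),("ball_center",.032),("spanner",0)]:
        for r in landmark_of(l,cam)[:2]:
            ry=ray(c,r['xy']); 
            print(cam,l,round(r['score'],2),np.round(r['xy']),np.round(onz(ry,z),3)); R.setdefault(l,[]).append(ry) if r['score']>.5 else 0
for l in R:
    if len(R[l])>1: print(l,np.round(tri(R[l])[0],3),np.round(tri(R[l])[1],3))
s=telemetry.observe();print(s)
E
```

```text
scene orange_lever_pad 0.79 [398. 223.] [0.532 0.129 0.14 ]
scene orange_lever_pivot 0.86 [455. 201.] [0.522 0.222 0.14 ]
scene handle_a_grip 0.72 [456. 244.] [0.591 0.193 0.14 ]
scene handle_a_grip 0.4 [269. 245.] [ 0.51  -0.056  0.14 ]
scene handle_a 0.9 [230. 337.] [ 0.564 -0.146  0.   ]
scene handle_b 0.9 [230. 337.] [ 0.564 -0.146  0.   ]
scene ball_center 0.91 [270. 236.] [ 0.426 -0.043  0.032]
scene spanner 0.9 [445. 174.] [0.376 0.296 0.   ]
side orange_lever_pad 0.76 [253. 247.] [0.534 0.132 0.14 ]
side orange_lever_pivot 0.57 [214. 281.] [0.524 0.218 0.14 ]
side handle_a_grip 0.93 [202. 249.] [0.59  0.194 0.14 ]
side handle_a 0.92 [212. 298.] [0.598 0.199 0.   ]
side handle_a 0.72 [347. 211.] [ 0.577 -0.146  0.   ]
side handle_b 0.92 [212. 298.] [0.598 0.199 0.   ]
side handle_b 0.72 [347. 211.] [ 0.577 -0.146  0.   ]
side ball_center 0.56 [368. 267.] [ 0.427 -0.038  0.032]
side spanner 0.73 [251. 418.] [0.374 0.292 0.   ]
wrist orange_lever_pad 0.7 [167.  43.] [0.528 0.132 0.14 ]
wrist handle_a 0.94 [272. 313.] [ 0.567 -0.136  0.   ]
wrist handle_a 0.56 [282.  14.] [0.588 
[... 563 characters left out ...]
: 1.2, 'qpos': array([-0.07016655,  0.5213871 , -0.03630221,  1.59951107,  0.02120283,
        1.02110998, -0.11280327]), 'qd': array([ 0.00021561, -0.0006552 , -0.00094276, -0.0002187 , -0.00153492,
       -0.00010631,  0.00106155]), 'joint_efforts': array([ 2.97200088e-03, -9.26866221e+01,  1.98022105e+00, -3.70254958e+01,
        1.82240194e-02,  1.83145392e-03, -9.71343241e-06]), 'position': array([ 6.24983612e-01, -4.58003789e-05,  2.31294832e-01]), 'tool_rot': array([-3.14156212e+00,  3.61507249e-06,  1.57072029e+00]), 'force': array([ 0.12357386,  0.04190933, -0.46439635]), 'moment': array([ 0.02220616, -0.02177777, -0.04634635]), 'finger_force': 0.0, 'grip_width': 0.0852323344674572}
```

```bash
python3 -c "
import cv2,numpy as np
a=cv2.imread('pics/scene0.png');b=cv2.imread('pics/side0.png')
cv2.imwrite('pics/m0.png',cv2.resize(np.hstack([a,b]),(800,300)))"
```

```text
(no output)
```

View pics/scene0.png

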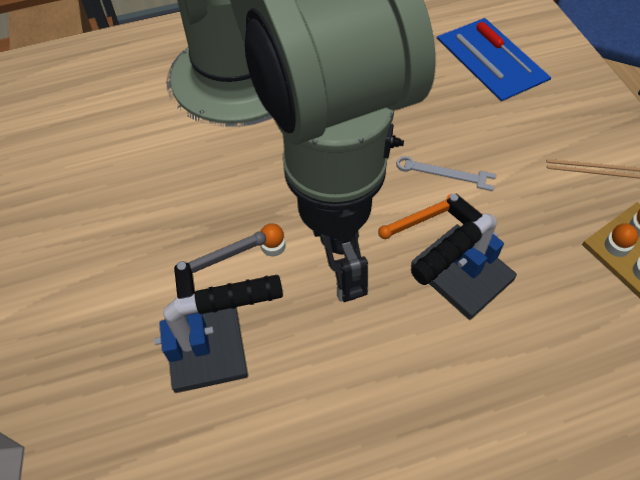

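View pics/side0.png

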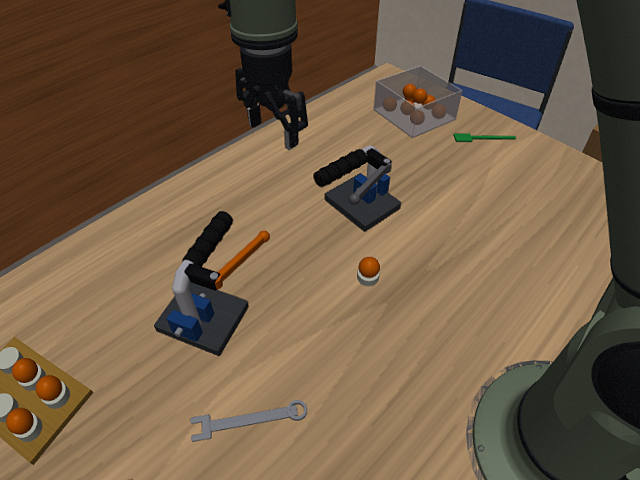

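The scene view shows the orange lever from its pivot (455,201) to the ball tip (385,232). The grey lever and ball on its cap are left of it, well clear, and the spanner is behind at (445,174). The measured heights agree with the text (pad 0.141, pivot 0.142, grip 0.139), so I'm moving to a stand-off position on the lever's outer side.

```bash
python3 -m inch '[[0.025,-0.027,0,0,0,0,1],[0.025,-0.027,0,0,0,0,1],[0.025,-0.027,0,0,0,0,1],[0.025,-0.027,0,0,0,0,1],[0.02,-0.027,0,0,0,0,1]]' 20; python3 -m inch '[[0,0,0,0,0,-0.08,1],[0,0,0,0,0,-0.08,1],[0,0,0,0,0,0,1],[0,0,0,0,0,0,1]]'; python3 - <<'E'
from h import *
R={}
for cam in ["scene","side","wrist"]:
    c=calibration(cam); im=grab_frame(cam); cv2.imwrite(f'pics/{cam}1.png',im[:,:,::-1])
    for l in ["orange_lever_pad","orange_lever_pivot","handle_a_grip"]:
        for r in landmark_of(l,cam)[:1]:
            ry=ray(c,r['xy']); print(cam,l,round(r['score'],2),np.round(r['xy']),np.round(onz(ry,.14),4))
    for r in outline_of("orange_lever",cam)[:1]:
        m=r['region']; hsv=cv2.cvtColor(im,cv2.COLOR_RGB2HSV); m=m&(hsv[...,1]>150)
        ys,xs=np.nonzero(m); g=np.array([onz(ray(c,(x,y)),.148) for x,y in list(zip(xs,ys))[::5]])[:,:2]
        v=np.linalg.svd(g-g.mean(0),full_matrices=False)[2][0]; v*=-np.sign(v[1]); t=(g-g.mean(0))@v
        print(cam,'lever dir deg',np.degrees(np.arctan2(v[1],v[0])),g.mean(0)+v*t.min(),g.mean(0)+v*t.max(),r['score'])
s=telemetry.observe();print(s['clock'],s['position'],s['tool_rot'],s['grip_width'],s['force'])
E
```

```text
clock: 1.7
position: [0.4888, 0.1213, 0.2314]
tool_rot: [3.141, -0.0, 1.571]
force: [0.9, 0.4, 0.7]
grip_width: 0.0123
finger_force: 0.0
clock: 2.1
position: [0.4901, 0.1198, 0.2313]
tool_rot: [3.142, -0.0, 1.728]
force: [0.3, 0.3, 0.3]
grip_width: -0.0001
finger_force: 0.0
scene orange_lever_pad 0.8 [400. 223.] [0.533 0.131 0.14 ]
scene orange_lever_pivot 0.65 [455. 201.] [0.5237 0.2226 0.14  ]
scene handle_a_grip 0.64 [457. 242.] [0.589  0.1954 0.14  ]
scene lever dir deg -80.58565911469572 [0.52853585 0.20694951] [0.54734431 0.09351305] 0.9
side orange_lever_pad 0.89 [253. 247.] [0.5347 0.132  0.14  ]
side orange_lever_pivot 0.67 [215. 283.] [0.5206 0.2204 0.14  ]
side handle_a_grip 0.63 [202. 250.] [0.5901 0.1948 0.14  ]
side lever dir deg -78.75949186025912 [0.51376944 0.22600936] [0.53908702 0.09861902] 0.59
wrist orange_lever_pad 0.64 [375. 233.] [0.5292 0.1331 0.14  ]
wrist orange_lever_pivot 0.92 [388. 110.] [0.5205 0.2178 0.14  ]
wrist handle_a_grip 0.7 [472. 160.] [0.5853 0.1952 0.14  ]
wrist lever dir deg -79.7631075901499 [0.5170189  0.22251439] [0.53946143 0.09824322] 0.81
2.85 [0.49000279 0.11999698 0.2313132 ] [ 3.14156857e+00 -2.92565050e-05  1.73071709e+00] 0.0002725328977098859 [ 0.70334474  0.11500415 -0.22074306]
```

View pics/wrist1.png

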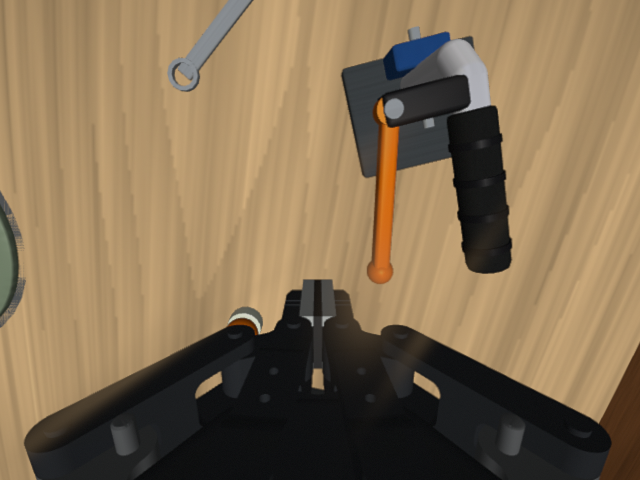

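The wrist view shows the shut fingers (318,290) to the left of the lever, on its outer side. The lever runs from (388,110) to (380,270), with the bar beyond it. Next I descend and close the gap.

```bash
python3 -m inch '[[0.0045,0,0.02,0,0,-0.02,1],[0,0,0.03,0,0,0,1],[0,0,0.03,0,0,0,1],[0,0,0.018,0,0,0,1],[0,0,0,0,0,0,1]]'; python3 -m inch '[[0,0.005,0,0,0,0,1],[0,0.005,0,0,0,0,1],[0,0.005,0,0,0,0,1],[0,0.003,0,0,0,0,1],[0,0,0,0,0,0,1]]'; python3 -c "
from h import *
im=grab_frame('side');im2=grab_frame('wrist');cv2.imwrite('pics/s2.png',np.hstack([cv2.resize(im[180:360,160:340],(480,480)),im2[:,200:520]])[:,:,::-1])"
```

```text
clock: 3.35
position: [0.4881, 0.1241, 0.1314]
tool_rot: [-3.138, 0.0, 1.751]
force: [-0.2, 0.3, 0.5]
grip_width: 0.0002
finger_force: 0.0
clock: 3.85
position: [0.5076, 0.1278, 0.1336]
tool_rot: [3.141, -0.0, 1.751]
force: [-0.3, -0.5, -0.7]
grip_width: -0.0
finger_force: 0.0
```

View pics/s2.png

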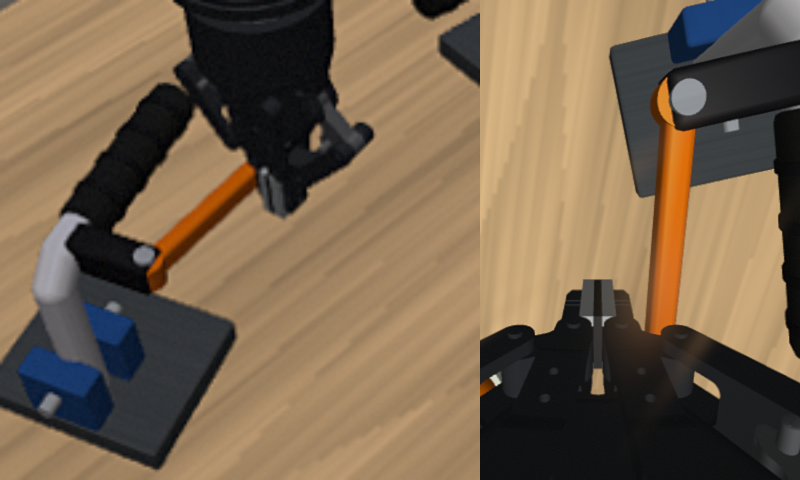

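```bash
python3 -c "
from h import *
from scipy.spatial.transform import Rotation as R
s=telemetry.observe();M=R.from_euler('xyz',s['tool_rot']).as_matrix();c=calibration('side')
for n,p in dict(kn=(362,137),kf=(185,70),tip=(280,213),).items():
    o,d=ray(c,(160+p[0]/2.667,180+p[1]/2.667))
    o2=M.T@(o-s['position']);d2=M.T@d
    for x in (-.011,.011): print(n,x,np.round(o2-d2*(o2[0]-x)/d2[0],3))
"
```

```text
kn -0.011 [-0.011 -0.053 -0.083]
kn 0.011 [ 0.011 -0.071 -0.113]
kf -0.011 [-0.011  0.079 -0.062]
kf 0.011 [ 0.011  0.053 -0.093]
tip -0.011 [-0.011  0.016  0.028]
tip 0.011 [ 0.011 -0.006 -0.008]
```

The knuckles sit at least 60 mm above the tips, so they stay over the bar. I approach to contact in small steps.

```bash
python3 -m inch '[[0,0.002,0,0,0,0,1],[0,0.002,0,0,0,0,1],[0,0.002,0,0,0,0,1],[0,0.002,0,0,0,0,1],[0,0,0,0,0,0,1]]'; python3 -m inch '[[0,0.002,0,0,0,0,1],[0,0.002,0,0,0,0,1],[0,0.002,0,0,0,0,1],[0,0,0,0,0,0,1],[0,0,0,0,0,0,1]]'
```

```text
clock: 4.45
position: [0.5151, 0.1291, 0.1333]
tool_rot: [3.142, -0.0, 1.751]
force: [-0.5, 0.2, 0.1]
grip_width: -0.0001
finger_force: 0.0
clock: 4.95
position: [0.5207, 0.1299, 0.1332]
tool_rot: [-3.141, 0.0, 1.751]
force: [-3.1, -2.7, 1.6]
grip_width: -0.0
finger_force: 1.4
```

```bash
python3 -m inch '[[-0.0007,0.003,0,0,0,-0.035,1],[-0.0007,0.003,0,0,0,-0.035,1],[-0.0007,0.003,0,0,0,-0.035,1],[-0.0007,0.003,0,0,0,-0.035,1],[0,0,0,0,0,0,1]]'; python3 -m inch '[[-0.0007,0.003,0,0,0,-0.035,1],[-0.0007,0.003,0,0,0,-0.035,1],[-0.0005,0.002,0,0,0,-0.024,1],[-0.0005,0.002,0,0,0,-0.024,1],[0,0,0,0,0,0,1]]'
```

```text
clock: 5.45
position: [0.533, 0.1304, 0.1332]
tool_rot: [-3.141, -0.0, 1.892]
force: [-3.9, -0.2, 0.7]
grip_width: -0.0
finger_force: 1.9
clock: 5.95
position: [0.5428, 0.1319, 0.1332]
tool_rot: [-3.141, -0.001, 2.009]
force: [-5.5, 0.1, 2.2]
grip_width: 0.0001
finger_force: 2.3
```

```bash
python3 -m inch '[[-0.0003,0.001,0,0,0,-0.012,1],[-0.0003,0.001,0,0,0,-0.012,1],[-0.0003,0.001,0,0,0,-0.012,1],[0,0,0,0,0,0,1]]'; python3 - <<'E'
from h import *
for cam in ["scene","wrist"]:
    c=calibration(cam); im=grab_frame(cam); cv2.imwrite(f'pics/{cam}3.png',im[:,:,::-1])
    for r in outline_of("orange_lever",cam)[:1]:
        m=r['region']&(cv2.cvtColor(im,cv2.COLOR_RGB2HSV)[...,1]>150)
        ys,xs=np.nonzero(m); g=np.array([onz(ray(c,(x,y)),.148) for x,y in zip(xs,ys)])[:,:2]
        v=np.linalg.svd(g-g.mean(0),full_matrices=False)[2][0]; v*=-np.sign(v[1])
        print(cam,np.degrees(np.arctan2(v[1],v[0])))
E
```

```text
clock: 6.35
position: [0.5457, 0.1324, 0.1331]
tool_rot: [-3.141, -0.001, 2.045]
force: [-5.9, 0.1, 0.8]
grip_width: 0.0003
finger_force: 2.4
scene -61.437499941720326
wrist -59.27924617784319
```

```bash
python3 -m inch '[[-0.0003,0.001,0,0,0,-0.012,1],[0,0.001,0,0,0,0,1],[0,0,0,0,0,0,1]]'
```

```text
clock: 6.85
position: [0.5474, 0.1329, 0.1331]
tool_rot: [-3.14, -0.001, 2.056]
force: [-7.0, -0.3, 2.5]
grip_width: -0.0001
finger_force: 3.2
```

```bash
python3 -m inch '[[0,0.001,0,0,0,0,1],[0,0,0,0,0,0,1]]'; python3 -m inch '[[0,0.001,0,0,0,0,1],[0,0,0,0,0,0,1]]'
```

```text
clock: 7.05
position: [0.5476, 0.1329, 0.133]
tool_rot: [-3.139, -0.001, 2.056]
force: [-11.8, -1.4, 5.8]
grip_width: 0.0004
finger_force: 5.6
clock: 7.25
position: [0.5479, 0.1332, 0.1329]
tool_rot: [-3.137, -0.001, 2.056]
force: [-15.4, -3.8, 8.4]
grip_width: -0.0
finger_force: 7.9
```

The stop is reached: the force now rises with almost no movement. I hold here.

```bash
Z='[0,0,0,0,0,0,1]'; for i in 1 2 3 4 5; do python3 -m inch '[[0,0,0,0,0,0,1],[0,0,0,0,0,0,1],[0,0,0,0,0,0,1],[0,0,0,0,0,0,1],[0,0,0,0,0,0,1]]' | grep -E 'clock|pos|^force'; done
```

```text
clock: 7.75
position: [0.5479, 0.1331, 0.1329]
force: [-15.7, -4.1, 7.7]
clock: 8.25
position: [0.5479, 0.1331, 0.1329]
force: [-15.4, -2.5, 7.5]
clock: 8.75
position: [0.5479, 0.1331, 0.1329]
force: [-15.2, -2.8, 7.8]
clock: 9.25
position: [0.5479, 0.1331, 0.1329]
force: [-16.0, -3.7, 8.3]
clock: 9.75
position: [0.5479, 0.1331, 0.1329]
force: [-15.3, -2.5, 7.2]
```

```bash
python3 -c "
from h import *
im=grab_frame('scene');im2=grab_frame('wrist');cv2.imwrite('pics/s4.png',np.hstack([cv2.resize(im[150:330,340:520],(480,480)),im2[:,200:520]])[:,:,::-1])"
```

```text
(no output)
```

View pics/s4.png

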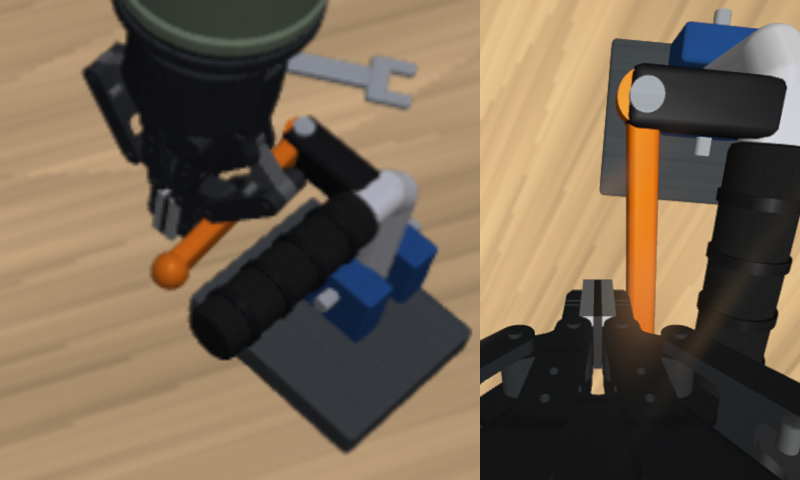

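```bash
python3 - <<'E'
from h import *
for cam in ["scene","wrist"]:
    c=calibration(cam); im=grab_frame(cam)
    for r in outline_of("orange_lever",cam)[:1]:
        m=r['region']&(cv2.cvtColor(im,cv2.COLOR_RGB2HSV)[...,1]>150)
        ys,xs=np.nonzero(m); g=np.array([onz(ray(c,(x,y)),.148) for x,y in zip(xs,ys)])[:,:2]
        v=np.linalg.svd(g-g.mean(0),full_matrices=False)[2][0]; v*=-np.sign(v[1])
        print(cam,np.degrees(np.arctan2(v[1],v[0])))
# knuckle: scene crop (300,185) & wrist crop right knuckle outer joint unknown -> height via scene ray in tool plane
from scipy.spatial.transform import Rotation as R
s=telemetry.observe();M=R.from_euler('xyz',s['tool_rot']).as_matrix();c=calibration('scene')
for p in [(300,185),(275,215),(165,235)]:
    o,d=ray(c,(340+p[0]/2.667,150+p[1]/2.667)); o2=M.T@(o-s['position']);d2=M.T@d
    for x in (-.011,.011): print(p,np.round(o2-d2*(o2[0]-x)/d2[0],3))
E
```

```text
scene -60.89433890646076
wrist -58.02329354073478
(300, 185) [-0.011  0.07  -0.117]
(300, 185) [ 0.011  0.06  -0.084]
(275, 215) [-0.011  0.062 -0.084]
(275, 215) [ 0.011  0.051 -0.049]
(165, 235) [-0.011  0.004 -0.003]
(165, 235) [ 0.011 -0.01   0.036]
```

The lever has turned about 0.35 rad, the knuckles are clear of the bar, and the hold is done. Now I ease it back out.

```bash
python3 -m inch '[[0,-0.001,0,0,0,0,1],[0,-0.001,0,0,0,0,1],[0,-0.001,0,0,0,0,1],[0.0005,-0.002,0,0,0,0.024,1],[0.0005,-0.002,0,0,0,0.024,1]]'
python3 -m inch '[[0.0005,-0.002,0,0,0,0.024,1],[0.0005,-0.002,0,0,0,0.024,1],[0.0005,-0.002,0,0,0,0.024,1],[0.0005,-0.002,0,0,0,0.024,1],[0.0005,-0.002,0,0,0,0.024,1]]'
python3 -m inch '[[0.0005,-0.002,0,0,0,0.024,1],[0.0005,-0.002,0,0,0,0.024,1],[0.0005,-0.002,0,0,0,0.024,1],[0.0005,-0.002,0,0,0,0.024,1],[0,0,0,0,0,0,1]]'
python3 -m inch '[[0.0005,-0.002,0,0,0,0.024,1],[0.0005,-0.002,0,0,0,0.024,1],[0,-0.002,0,0,0,0,1],[0,-0.002,0,0,0,0,1],[0,-0.001,0,0,0,0,1]]'
```

```text
clock: 10.55
position: [0.5427, 0.1315, 0.1332]
tool_rot: [-3.141, -0.001, 2.007]
force: [-5.9, 0.5, 0.9]
grip_width: 0.0001
finger_force: 2.3
clock: 11.05
position: [0.5329, 0.1299, 0.1332]
tool_rot: [-3.141, -0.0, 1.887]
force: [-4.3, 0.5, -1.9]
grip_width: -0.0003
finger_force: 1.8
clock: 11.55
position: [0.5248, 0.1294, 0.1333]
tool_rot: [-3.142, 0.0, 1.791]
force: [-3.8, -0.6, -2.1]
grip_width: -0.0001
finger_force: 1.6
clock: 12.05
position: [0.5161, 0.1288, 0.1335]
tool_rot: [3.141, -0.0, 1.745]
force: [-0.3, -0.1, 0.1]
grip_width: -0.0001
finger_force: 0.0
```

The fingers are off the lever, with no force left. I back away and then rise.

```bash
python3 -m inch '[[0,-0.004,0,0,0,0,1],[0,-0.01,0,0,0,0,1],[0,-0.015,0,0,0,0,1],[0,-0.01,-0.01,0,0,0,1],[0,0,-0.03,0,0,0,1]]'
python3 -m inch '[[0,0,-0.03,0,0,0,1],[0,0,-0.03,0,0,0,1],[0,0,-0.01,0,0,0,1],[0,0,0,0,0,0,1],[0,0,0,0,0,0,1]]'; python3 - <<'E'
from h import *
for cam in ["scene","wrist"]:
    c=calibration(cam); im=grab_frame(cam); cv2.imwrite(f'pics/{cam}5.png',im[:,:,::-1])
    for l,z in [("ball_center",.032),("spanner",0)]:
        for r in landmark_of(l,cam)[:1]: print(cam,l,np.round(onz(ray(c,r['xy']),z),3))
    for r in outline_of("orange_lever",cam)[:1]:
        m=r['region']&(cv2.cvtColor(im,cv2.COLOR_RGB2HSV)[...,1]>150)
        ys,xs=np.nonzero(m); g=np.array([onz(ray(c,(x,y)),.148) for x,y in zip(xs,ys)])[:,:2]
        v=np.linalg.svd(g-g.mean(0),full_matrices=False)[2][0]; v*=-np.sign(v[1])
        print(cam,np.degrees(np.arctan2(v[1],v[0])))
E
```

```text
clock: 12.55
position: [0.4749, 0.1213, 0.1727]
tool_rot: [-3.137, 0.001, 1.745]
force: [0.7, 1.2, 0.5]
grip_width: 0.0003
finger_force: 0.0
clock: 13.05
position: [0.4771, 0.1218, 0.2428]
tool_rot: [-3.141, 0.0, 1.745]
force: [0.4, 0.7, -0.8]
grip_width: -0.0
finger_force: 0.0
scene ball_center [ 0.423 -0.044  0.032]
scene spanner [0.375 0.3   0.   ]
scene -80.65840082890823
wrist ball_center [ 0.425 -0.041  0.032]
wrist spanner [0.37  0.297 0.   ]
wrist -79.65600617868914
```

View pics/scene5.png

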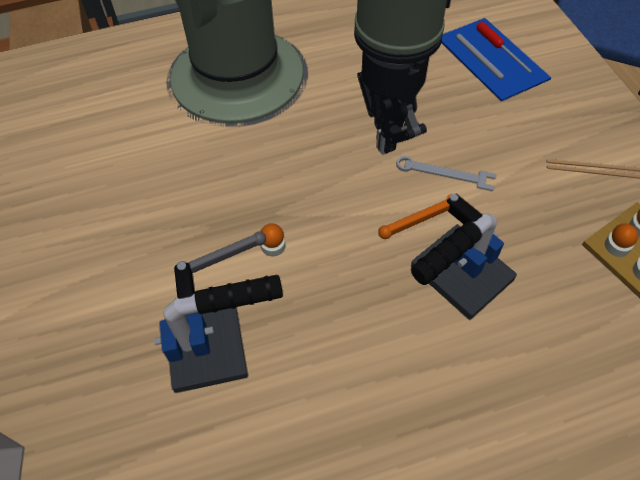

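The lever is back at rest, with its tip at (385,232) as at the start. The ball (272,236), spanner (445,174) and grey lever are unmoved, and the hand is clear.

```bash
python3 -c "
from workcell import bot; print(bot.job_done())"
```

```text
the job is handed in; nothing more can be done
None
```

The orange lever was pressed to its stop with about 16–18 N and held there for over 2 s, then eased back to rest; the hand is clear, nothing else was disturbed, and the job is handed in (no verdict was returned).

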